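# Turn the sample jar's code label to the label reader and bring the reader up

## Robot

A 6-joint arm with a two-finger parallel gripper is mounted at the origin on the work surface. World frame = base frame: x ahead of the robot, y to its left, z up, the work surface at z = 0. Lengths are in mm, angles in rad, forces in N, time in s.
With the tool pointing down it reaches from about 275 to 1000 mm from the base axis. Payload 8.4 kg.
Tool frame: the origin (TCP) lies on the centre line of the jaws, within the pads' length; the fingertips stand r.tip_reach ahead of it and the grasp point (between the pads) lies 11 mm behind it (r.tip_reach is the distance from the TCP to the fingertips, in mm); z points along the fingers, y is the line along which they close (so a half turn about z gives the same grasp; the last joint's range is limited). The gripper opens to 85 mm and grips with 20 to 120 N. Pads are 22 mm wide; open, the fingers measure 114 mm over their backs; the gripper's body (76 mm by 85 mm) begins 54 mm behind the grasp point. The pads swing forward as they close: fully open they stand 13 mm farther back than shut.
Start: joints at [-1.329, 0.353, 1.633, -0, 1.155, -0.002], TCP at [150.868, -606.52, 239.281] pointing down, gripper open.
Joint ranges: [-2.63, 2.63], [-0.92, 2.1], [0.06, 2.66], [-1.3, 4.44], [0, 2.69], [-3.02, 3.02]. Speed limits (rad/s): [2.22, 2.22, 2.79, 3.14, 3.14, 3.14].

## Interface

Orientations are given as [roll, pitch, yaw] about the fixed x, y, z axes, in that order (R = Rz(yaw) Ry(pitch) Rx(roll)).
In Python, from rig import r gives the robot as it stands.
- The arm moves only by the tool carry_out, never from a script. Its argument "targets" is a list of rows, each an object with "dp": the shift along the tool's x, y, z in mm, a list of three; "yaw": the turn about the tool's z in degrees. A call has 1 to 12 rows; each row is the pose to reach, as a shift and turn from the pose commanded when the call began, along the tool's axes at that moment; what a row does not reach only later rows make up. A row lasts 1/8 s, in which the tool goes at most 62.5 mm and 10.7 degrees, less where a joint would pass 70% of its speed; a pose out of reach is approached as far as the arm can. A call with a gripper value outside its range is refused whole. "fingers" is the opening, from -1 (shut) to 1 (fully open), so that 0 is half open, set as the call begins (left out, the last holds). The fingers move at their own pace and stop on an object; "grip_force" is the grip in N (left out, the last holds). Time passes only in rows, so rows that repeat a pose let the fingers close. It gives the time, the measured TCP pose, the force, the opening and the grip force at its end, in the units of the state.
- r.sense(): the state, without advancing time (a new reading comes with each control period).
- r.grab_frame(name): name is "scene" or "top" or "wrist"; returns the picture (400x640x3 uint8, red, green, blue); there is no depth.
- r.get_calibration(name): a dict with "fx", "fy", "cx", "cy" (pixels), "rvec" (rotation vector, rad) and "tvec" (3), from world to camera coordinates, as OpenCV has them. Camera axes: x right, y down, z forward; pixel columns grow to the right and rows downward; lengths in mm; the calibration is good to about 2 mm. A picture is of the moment at which its call begins: read the wrist's pose just before it. get_calibration takes no time and is no camera call; for the wrist camera it gives the pose at the moment of the call.
- r.sign_off(): hands the job in; it is judged then, once.
The state is a dict: "clock": time; "qpos": joint angles; "qvel": joint speeds; "joint_efforts": joint torques, N m; "eef_pos": TCP position; "tcp_rot": TCP orientation; "contact_force": force on the tool from outside, world axes, zero at the start; "wrist_torque": the same for the moment, N m; "opening": opening from 0.0 (shut) to 1.0 (fully open); "grasp_force": force on a finger pad.
Only numpy, scipy, OpenCV 4.12 (cv2) and the standard library are available. Lean on these libraries where they do the work, as an engineer would, in place of code of your own. Each camera call takes 0.05 s, during which the arm holds its last target. There are 200 camera calls.

## Task

The sample jar in the leaning cup of the reading stand has its label turned the wrong way. Turn the jar in its cup until the middle of the label squarely faces the reader's window, let go of it, and then slide the reader along its rail fully home against its stop beside the jar. Leave the jar seated in the cup and do not disturb the other things on the bench.

Things in the scene. Friction and masses are not known exactly. Their poses are not given: they have to be found in the camera images.
- stand: reading stand fixed to the bench: white base plate 160 x 360 x 12 mm, -90..+70 mm in its x, -90..+270 mm in its y. Origin on the bench under the foot of the leaning cup. z up; y runs along the rail, from the jar to the reader; the cup leans 32 degrees from vertical towards the stand's -x (the robot's side). Position and yaw differ every time
- jar_center (a point): centre (half-way up the axis) of the sample jar: aluminium cylinder 60 mm in diameter, 130 mm tall with its black lid (58 mm in diameter, 35 to 65 mm above this point along the axis), about 0.35 kg. Loose, stands in the leaning cup, can be turned there about its axis; friction keeps it. Own z: along the jar to the lid, 32 degrees from vertical. Own x: from the axis to the label's middle
- cup_seat (a point): where the jar's centre is when the jar is seated. The aluminium cup is fixed on the stand, leaning (z axis along the cup): 75 mm outside diameter, 62 mm bore, 52 mm deep inside; its rim is 13 mm below this point along the axis, so the upper 78 mm of the jar stand free
- reader (a joint): slide of the reader along the rail, m: 0 = home against the stop beside the jar (window 15 mm from the jar), up to 0.11 = furthest away. Starts between 0.06 and 0.11. Slides with about 2 N of friction and stays where it is left
- reader_window (a point): middle of the small glass window on the reader's face towards the jar, 125 mm above the bench. The reader is a grey box 60 x 60 x 62 mm on a foot, with a lower grey block and a black upright fin behind it (further from the jar). This point has the stand's axes: the window looks along -y, the way to home
- reader_handle (a point): grip point of the black upright fin on top of the reader's rear block: 16 mm thick (stand's x), 30 mm long (stand's y), free from 100 mm to 171 mm above the bench; this point is on its middle, 145 mm above the bench and 90 mm behind the window
- spare_jar_center (a point): centre of another jar like it, unlabelled, 60 mm in diameter and 130 mm tall, standing upright on the bench: to be left alone
- bowl: steel bowl 150 mm across, 60 mm high, origin under its middle on the bench: to be left alone
- glove_box: glove carton 120 x 240 x 75 mm, origin under its middle on the bench: to be left alone
- jar_label (a point): middle of the paper code label (black bars), on the jar's side, 14 mm above the jar's centre along the axis; 34 mm high, covers about 65 degrees of the side. A 12 mm wide paper seal strip runs from it up the side of the lid and over the lid's top to its centre. Axes as the jar's
There are look-alikes about, which are no part of the job. Leave any pink or red look-alike of the part that bears jar_center alone.

How it is judged (in metres and radians):
On the way, in this order (a step that is already met when the one before it is completed fails the run):
1. the label faces the reader's window (within 12 degrees), the jar seated in the cup and let go (angle between the x axis of jar_center and the y axis of stand, either way round below 0.21 rad and x of reader_window in the frame of jar_center above 0.03 m and distance between jar_center and cup_seat below 0.007 m and contact force between the fingers and jar below 0.3 N), for 0.3 s.
2. the reader is fully home against its stop (value of joint reader below 0.005 m), for 0.2 s.
At the end, for the whole second after the job is handed in: the middle of the label faces the reader's window within 12 degrees, the jar is at rest and seated in the cup (centre within 7 mm of its seat), and the reader is within 5 mm of its stop (angle between the x axis of jar_center and the y axis of stand, either way round below 0.21 rad and x of reader_window in the frame of jar_center above 0.03 m and distance between jar_center and cup_seat below 0.007 m and value of joint reader below 0.005 m and angular speed of jar below 0.1 rad/s); the robot touches nothing.
It fails at once if the spare jar, the bowl or the glove carton is moved by more than 25 mm (distance of any of spare_jar_center, bowl, glove_box from where it was at the start of the episode above 0.025 m).
It also fails if it takes over 56 s, if anything falls off the work surface, if the arm or the gripper's body presses on something with over 40 N, if the wrist force passes 120 N, or if a joint passes its speed limit or range.

## Working session

There is one attempt and no reset: what is moved stays moved. The work goes in short steps, Python scripts to look and compute and a tool call to move; the robot and the scene stay as the last step left them, time stands still between calls to the robot, and variables do not carry over. Pictures are saved under pics/ and viewed, at most 10 in all, crops included, and the job is handed in when it is done.

Besides the shell and the picture viewer there is one more tool, called by a JSON object that holds its "op" and its "data", one argument or row to a line. carry_out: Moves the arm, as the interface text tells. Its arguments: {"type":"object","properties":{"targets":{"type":"array","items":{"type":"object","properties":{"dp":{"type":"array","items":{"type":"number"}},"yaw":{"type":"number"}}}},"fingers":{"type":"number"},"grip_force":{"type":"number"}},"required":["targets"]}

```bash
mkdir -p pics; ls
python3 - <<'E'
from rig import r
import cv2,numpy as np
s=r.sense();print(s, r.tip_reach)
a=r.grab_frame("scene");b=r.grab_frame("top")
cv2.imwrite("pics/s.png",a[:,:,::-1]);cv2.imwrite("pics/t.png",b[:,:,::-1])
for n in("scene","top"):
  c=r.get_calibration(n);print(n,c)
E
```

```text
pics
{'clock': 0.0, 'qpos': array([-1.32938438e+00,  3.53665142e-01,  1.63415816e+00, -2.14312978e-05,
        1.15523252e+00, -2.39354113e-03]), 'qvel': array([ 5.48531466e-05, -9.78612643e-04, -2.79955478e-05,  1.68849694e-04,
       -1.73295921e-03, -7.69844644e-04]), 'joint_efforts': array([-1.06972162e-03, -6.05255198e+01, -3.42062688e+01, -1.41385408e-04,
        9.39987134e-03,  1.57865435e-05]), 'eef_pos': array([ 150.75347039, -606.04027866,  238.54079819]), 'tcp_rot': array([-3.14012944e+00,  1.60923734e-05,  2.43814163e-01]), 'contact_force': array([0.33633474, 0.0585242 , 1.03881554]), 'wrist_torque': array([-0.02471945, -0.02045157, -0.01778219]), 'grasp_force': 0.0, 'opening': 1.000979813947833} 8.0
scene {'fx': 432.599592056114, 'fy': 432.599592056114, 'cx': 319.3372307443203, 'cy': 204.86583097311262, 'rvec': array([ 0.87300065,  2.45326362, -1.14895807]), 'tvec': array([ 502.85906227, -158.45600751, 1643.02080262])}
top {'fx': 402.13170812183137, 'fy': 402.13170812183137, 'cx': 316.3603464440839, 'cy': 202.17355570550347, 'rvec': array([ 2.19105504, -2.00290155,  0.22286062]), 'tvec': array([ -78.21244707,  642.07856569, 1060.90124994])}
```

View pics/s.png

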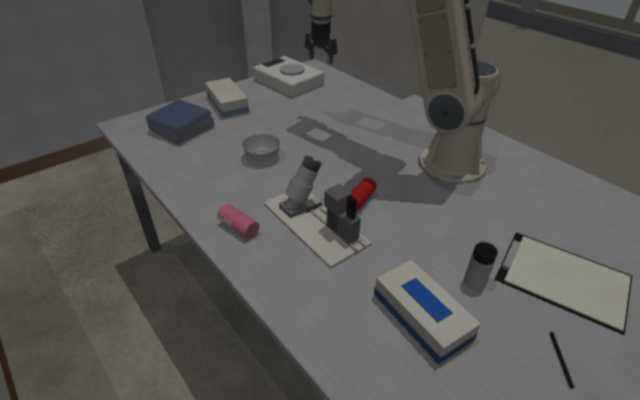

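View pics/t.png

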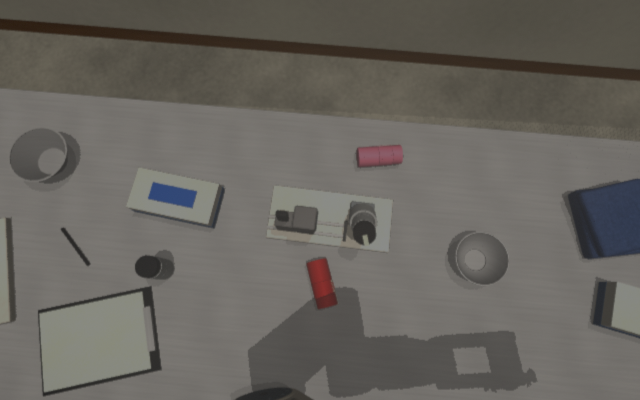

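The top view shows the plate with corners near (273,186), (393,196), (390,250) and (268,238). The lid is at (363,230), with the seal strip pointing to the robot side at (366,240), so the label must turn about -90° to face the reader at image left. The scene view shows the reader near (345,210) and the jar near (302,185). The red and pink look-alikes are left alone.

```bash
cat > h.py <<'E'
from rig import r
import cv2,numpy as np
def cam(n):
    c=r.get_calibration(n);R=cv2.Rodrigues(np.array(c["rvec"]))[0];K=np.array([[c["fx"],0,c["cx"]],[0,c["fy"],c["cy"]],[0,0,1.]])
    return K,R,np.array(c["tvec"])
def cast(C,uv,p,n):
    "pixel ray onto plane through p with normal n"
    K,R,t=C;o=-R.T@t;d=R.T@np.linalg.solve(K,[uv[0],uv[1],1.]);n=np.array(n,float)
    return o+d*((np.array(p)-o)@n)/(d@n)
def proj(C,P):
    K,R,t=C;q=K@(R@np.array(P,float)+t);return q[:2]/q[2]
E
python3 - <<'E'
from h import *
im=cv2.imread("pics/t.png");C=cam("top")
hsv=cv2.cvtColor(im,cv2.COLOR_BGR2HSV)
roi=np.zeros(im.shape[:2],np.uint8);roi[175:262,255:405]=1
print(im[200,340],im[215,390],im[170,340],im[245,310],im[192,300],im[240,340])
g=im.min(axis=2)
m=((g>125)&(roi>0)).astype(np.uint8)
print(m.sum())
cs=max(cv2.findContours(cv2.morphologyEx(m,cv2.MORPH_CLOSE,np.ones((5,5))),0,2)[0],key=cv2.contourArea)
rc=cv2.minAreaRect(cs);b=cv2.boxPoints(rc);print(rc,b)
W=np.array([cast(C,p,(0,0,12),(0,0,1)) for p in b]);print(W.round(1),np.linalg.norm(np.roll(W,-1,0)-W,axis=1))
big=cv2.resize(im[175:260,260:400],None,fx=5,fy=5,interpolation=cv2.INTER_CUBIC);big=cv2.convertScaleAbs(big,alpha=1.4)
cv2.imwrite("pics/tz.png",big)
E
```

```text
[134 140 138] [131 137 138] [113 117 121] [111 116 119] [130 140 138] [129 139 138]
3172
((330.5812072753906, 218.03431701660156), (121.49018096923828, 51.7386474609375), 6.952957630157471) [[267.15125 236.35994]
 [273.41443 185.00179]
 [394.01117 199.7087 ]
 [387.748   251.06685]]
[[ 545.4  114.5   12. ]
 [ 701.   113.8   12. ]
 [ 688.1 -248.4   12. ]
 [ 534.2 -237.5   12. ]] [155.56996685 362.40747081 154.2935286  352.18177677]
```

View pics/tz.png

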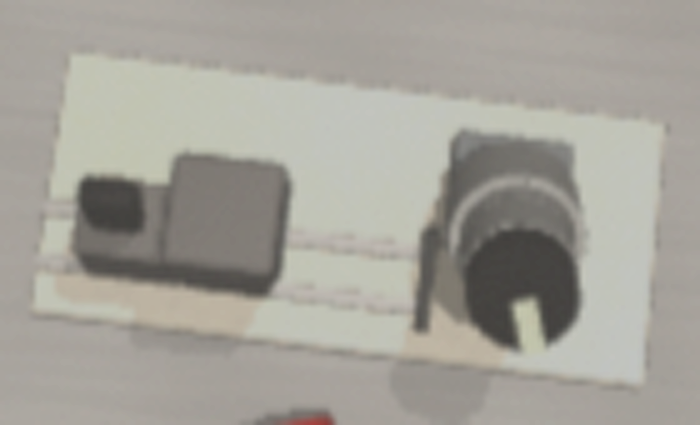

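The zoom gives plate corners at (70,53), (664,122), (642,385) and (33,312). The strip runs from the lid centre near (525,298) to the lid edge at (532,350), and the fin top is near (112,203).

Run:
```python
from h import *
C=cam("top");S=cam("scene")
z=lambda u,v:(260+u/5-.4,175+v/5-.4)
P=np.array([cast(C,z(*p),(0,0,12),(0,0,1)) for p in [(70,53),(664,122),(642,385),(33,312)]])
print(P.round(1),np.linalg.norm(np.roll(P,-1,0)-P,axis=1))
# stand corners: (70,270),(70,-90),(-90,-90),(-90,270)
L=np.array([(70,270),(70,-90),(-90,-90),(-90,270)],float)
A=P[:,:2]-P[:,:2].mean(0);B=L-L.mean(0)
th=np.arctan2((B[:,0]*A[:,1]-B[:,1]*A[:,0]).sum(),(A*B).sum())
Rz=np.array([[np.cos(th),-np.sin(th)],[np.sin(th),np.cos(th)]]);o=P[:,:2].mean(0)-Rz@L.mean(0)
print("yaw",np.degrees(th),"origin",o)
np.savez("stand.npz",th=th,o=o)
ins=lambda p:np.r_[Rz.T@(p[:2]-o),p[2]]
for Z in (155,165,175): print("lid ctr",Z,ins(cast(C,z(525,298),(0,0,Z),(0,0,1))).round(1))
print("fin",ins(cast(C,z(112,203),(0,0,171),(0,0,1))).round(1))
print("reader top", [ins(cast(C,z(*p),(0,0,156),(0,0,1))).round(1) for p in((178,153),(290,168),(270,293),(163,272))])
print("robot C cam pos",-C[1].T@C[2])
im=cv2.imread("pics/s.png")[145:270,250:385];cv2.imwrite("pics/sz.png",cv2.convertScaleAbs(cv2.resize(im,None,fx=5,fy=4.8,interpolation=cv2.INTER_CUBIC),alpha=1.4))
for s in(110,120,130):
  q=o+Rz@np.array([-s*0.62+0,0]);
# jar-axis lid top if axis passes foot (0,0,z0)
s=r.sense();print(s["clock"])
```

```text
[[ 700.4  113.2   12. ]
 [ 689.8 -243.5   12. ]
 [ 532.7 -238.3   12. ]
 [ 543.3  117.    12. ]] [356.83848306 157.20272834 355.50359006 157.16416394]
yaw -1.6979431317289353 origin [ 623.90281186 -153.15211754]
lid ctr 155 [-68.8  -1.5 155. ]
lid ctr 165 [-70.3  -0.5 165. ]
lid ctr 175 [-71.9   0.6 175. ]
fin [-47.8 213.4 171. ]
reader top [array([-14.8, 184.6, 156. ]), array([-15.8, 125.9, 156. ]), array([-81.9, 128.3, 156. ]), array([-77.6, 184.1, 156. ])]
robot C cam pos [ 397.6063914   -43.73989335 1176.38833417]
0.1
```

View pics/sz.png

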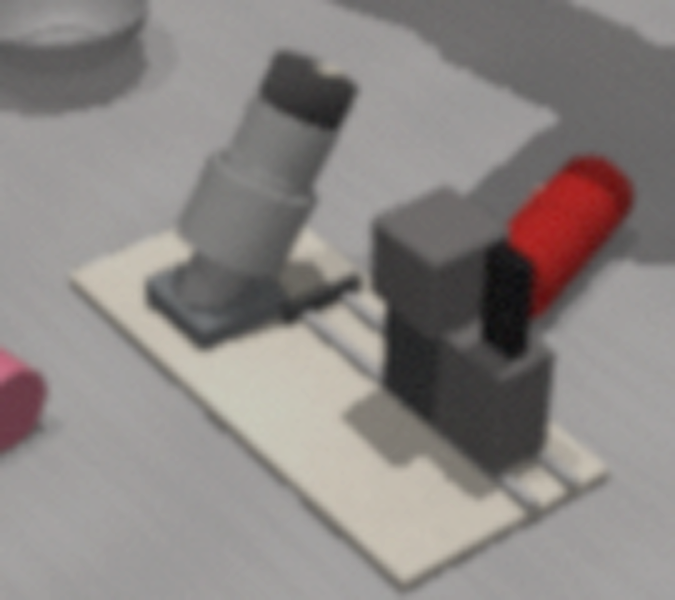

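{"op": "carry_out", "data": {
  "targets": [
    {"dp":[120,-80,-60],"yaw":0},
    {"dp":[499,-345,-60],"yaw":15.7},
    {"dp":[499,-345,-60],"yaw":15.7},
    {"dp":[499,-345,-60],"yaw":15.7},
    {"dp":[499,-345,-60],"yaw":15.7},
    {"dp":[499,-345,-60],"yaw":15.7},
    {"dp":[499,-345,-60],"yaw":15.7},
    {"dp":[499,-345,-60],"yaw":15.7},
    {"dp":[499,-345,-60],"yaw":15.7},
    {"dp":[499,-345,-60],"yaw":15.7},
    {"dp":[499,-345,-60],"yaw":15.7},
    {"dp":[499,-345,-60],"yaw":15.7}
  ],
  "fingers": 1,
  "grip_force": 30
}}

```text
clock: 1.6
eef_pos: [551.4, -151.2, 298.8]
tcp_rot: [3.141, 0.001, -0.029]
contact_force: [-0.4, 0.6, 0.7]
opening: 0.998
grasp_force: 0.0
```

Run:
```python
from h import *
s=r.sense();print(s["clock"],s["qpos"].round(3),s["eef_pos"],s["tcp_rot"],s["contact_force"])
W=cam("wrist");np.savez("w1.npz",K=W[0],R=W[1],t=W[2])
a=r.grab_frame("wrist");cv2.imwrite("pics/w1.png",a[:,:,::-1])
C=cam("top");S=cam("scene")
K,R,t=C;P1=K@np.c_[R,t];K,R,t=S;P2=K@np.c_[R,t]
x=cv2.triangulatePoints(P1,P2,np.array([364.6,234.2]),np.array([313.4,159.6]));print("lid",(x[:3]/x[3]).T, -W[1].T@W[2])
```

```text
1.6 [-0.27   0.219  1.681 -0.     1.243  1.33 ] [ 551.36023975 -151.23232701  298.77729396] [ 3.14149196e+00  1.21763167e-03 -2.94349915e-02] [-0.4066109   0.63894243  0.70782823]
lid [[ 552.97273743 -151.03610732  167.67681657]] [ 620.06039582 -153.38227057  432.56464545]
```

View pics/w1.png

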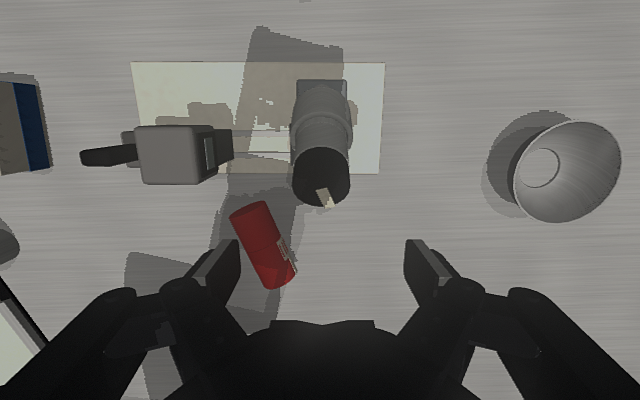

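The wrist view shows the lid centre near (320,188) and the strip running to (331,207). The reader window is at (210,152), and the jar sides are near columns 292 and 350.

```bash
cat > strip.py <<'E'
from h import *
d=np.load("stand.npz");th=float(d["th"]);o=d["o"]
Rz=cv2.Rodrigues(np.array([0,0,th]))[0]
ax=Rz@[-np.sin(np.radians(32)),0,np.cos(np.radians(32))]
LC=np.array([552.,-151.,168.])
ex=Rz@[np.cos(np.radians(32)),0,np.sin(np.radians(32))];ey=Rz@[0,1,0]
def angle(im,C):
    "strip pixels (bright within lid disc) -> lid-plane coords, angle from stand y (deg, + = ccw about axis)"
    u,v=proj(C,LC);k=40
    u0,v0=int(u)-k,int(v)-k;c=im[v0:v0+2*k,u0:u0+2*k].astype(int)
    vv,uu=np.mgrid[0:2*k,0:2*k]
    Q=np.array([[*( (cast(C,(a+u0,b+v0),LC,ax)-LC)@np.c_[ex,ey])] for a,b in zip(uu.ravel(),vv.ravel())])
    g=c.min(axis=2).ravel();rad=np.hypot(*Q.T)
    dark=(g<60)&(rad<40)
    m=(g>95)&(rad<25)
    return Q,g,m,dark
E
python3 - <<'E'
from strip import *
w=np.load("w1.npz");W=(w["K"],w["R"],w["t"]);im=cv2.imread("pics/w1.png")
Q,g,m,dark=angle(im,W)
p=Q[m];print(len(p),p.mean(0)); 
for q in p[np.argsort(np.hypot(*p.T))][::6]:print(q.round(1),end=' ')
v=cv2.fitLine(p.astype(np.float32),cv2.DIST_L2,0,.01,.01).ravel();print(v,"angle of strip from +ey:",np.degrees(np.arctan2(-v[0],v[1])))
# jar sides: scanline
print("lidctr px",proj(W,LC),"K",W[0][0,0])
for row in(110,135,165,180): 
  print(row,im[row,280:362].min(axis=1).tolist())
E
```

```text
167 [-11.22215203  -3.57679983]
[-0.5  0. ] [-2.  1.] [-2. -3.] [-3.5  2. ] [-4.9  0. ] [-3.5  4. ] [-4.9  3. ] [-6.4  0. ] [-4.9 -5. ] [-7.9  0. ] [-7.9 -3. ] [-9.4 -1. ] [-7.9 -6.1] [-10.9  -2. ] [-9.4 -8.1] [-12.5  -4.1] [-14.  -2.] [-14.   -6.2] [-15.5  -3.1] [-14.   -9.2] [-15.5  -8.2] [-18.7   0. ] [-17.1  -9.3] [-18.7  -8.3] [-18.7 -10.4] [-21.9  -3.1] [-21.9  -8.4] [-21.9 -10.5] [  0.94216275   0.3351557  -11.222152    -3.5767999 ] angle of strip from +ey: -70.41799
lidctr px [321.00771433 188.61820238] K 275.61640089243355
110 [117, 117, 117, 117, 118, 117, 117, 116, 116, 116, 118, 118, 108, 74, 69, 75, 77, 78, 79, 80, 80, 83, 84, 83, 82, 83, 85, 85, 86, 86, 88, 88, 87, 88, 88, 89, 92, 90, 91, 90, 90, 89, 89, 90, 90, 91, 91, 91, 89, 89, 89, 90, 90, 90, 87, 86, 87, 86, 86, 87, 87, 86, 86, 84, 85, 79, 92, 93, 89, 79, 115, 122, 118, 119, 120, 120, 119, 113, 168, 175, 173, 173]
135 [161, 161, 161, 162, 162, 162, 162, 167, 151, 111, 85, 86, 86, 87, 83, 64, 65, 76, 71, 73, 74, 76, 77, 78, 79, 79, 81, 83, 85, 84, 85, 85, 86, 85, 87, 85, 86, 86, 87, 86, 86, 86, 88, 86, 87, 85, 85, 86, 87, 87, 87, 88, 88, 88, 87, 86, 87, 86, 86, 84, 83, 82, 81, 80, 81, 86, 72, 60, 83, 88, 89, 89, 75, 163, 173, 171, 171, 172, 173, 173, 173, 172]
165 [112, 112, 111, 111, 112, 113, 112, 114, 98, 94, 81, 72, 69, 125, 68, 30, 35, 35, 36, 36, 35, 37, 36, 37, 36, 37, 35, 37, 35, 35, 36, 37, 37, 39, 36, 36, 39, 38, 37, 37, 39, 39, 37, 37, 40, 38, 39, 40, 40, 39, 39, 39, 39, 41, 40, 41, 41, 42, 42, 43, 42, 42, 42, 43, 43, 43, 41, 32, 127, 140, 167, 173, 171, 172, 173, 172, 172, 172, 171, 171, 170, 170]
180 [97, 98, 97, 98, 98, 98, 86, 82, 83, 83, 83, 88, 48, 31, 36, 38, 38, 37, 38, 37, 37, 39, 37, 37, 38, 39, 39, 36, 35, 35, 36, 37, 36, 35, 37, 37, 36, 37, 38, 36, 38, 38, 38, 39, 38, 39, 40, 40, 39, 39, 41, 41, 41, 40, 40, 42, 42, 42, 41, 45, 45, 44, 43, 46, 44, 45, 45, 47, 42, 45, 137, 145, 141, 140, 141, 141, 140, 140, 141, 140, 142, 141]
```

{"op": "carry_out", "data": {
  "targets": [
    {"dp":[10,0,40],"yaw":-10},
    {"dp":[10,0,80],"yaw":-20},
    {"dp":[10,0,120],"yaw":-25},
    {"dp":[10,0,140],"yaw":-25},
    {"dp":[10,0,156],"yaw":-25},
    {"dp":[10,0,156],"yaw":-25}
  ]
}}

```text
clock: 2.4
eef_pos: [560.9, -152.1, 142.5]
tcp_rot: [-3.141, 0.001, 0.405]
contact_force: [0.3, 0.2, 0.9]
opening: 1.003
grasp_force: 0.0
```

{"op": "carry_out", "data": {
  "targets": [
    {"dp":[0,0,0],"yaw":0},
    {"dp":[0,0,0],"yaw":0},
    {"dp":[0,0,0],"yaw":0},
    {"dp":[0,0,0],"yaw":0},
    {"dp":[0,0,0],"yaw":0}
  ],
  "fingers": -1,
  "grip_force": 25
}}

```text
clock: 3.02
eef_pos: [562.4, -152.0, 144.9]
tcp_rot: [3.14, -0.001, 0.406]
contact_force: [-2.0, -1.2, 5.6]
opening: 0.742
grasp_force: 25.9
```

{"op": "carry_out", "data": {
  "targets": [
    {"dp":[0,0,0],"yaw":8},
    {"dp":[0,0,0],"yaw":16},
    {"dp":[0,0,0],"yaw":24},
    {"dp":[0,0,0],"yaw":32},
    {"dp":[0,0,0],"yaw":40},
    {"dp":[0,0,0],"yaw":48},
    {"dp":[0,0,0],"yaw":50},
    {"dp":[0,0,0],"yaw":50}
  ]
}}

```text
clock: 4.03
eef_pos: [561.6, -147.5, 146.2]
tcp_rot: [-3.137, 0.003, -0.459]
contact_force: [-10.3, 19.1, 25.2]
opening: 0.682
grasp_force: 161.9
```

Run:
```python
from h import *
a=r.grab_frame("wrist");cv2.imwrite("pics/w2.png",a[:,:,::-1])
```

```text
(no output)
```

View pics/w2.png

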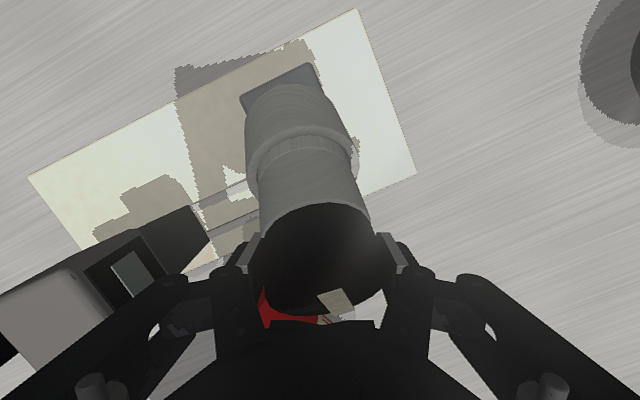

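The wrist view shows the jar still in the cup between the pads, with the strip at (337,300). I'll release it and measure the angle.

{"op": "carry_out", "data": {
  "targets": [
    {"dp":[0,0,0],"yaw":0},
    {"dp":[0,0,0],"yaw":0},
    {"dp":[0,0,0],"yaw":0},
    {"dp":[0,0,-60],"yaw":-10},
    {"dp":[0,0,-120],"yaw":-20},
    {"dp":[0,0,-155],"yaw":-25},
    {"dp":[0,0,-155],"yaw":-25}
  ],
  "fingers": 1
}}

```text
clock: 4.95
eef_pos: [563.4, -152.4, 301.6]
tcp_rot: [3.14, -0.006, -0.03]
contact_force: [0.0, 0.2, -0.0]
opening: 1.004
grasp_force: 0.0
```

```bash
cat > look.py <<'E'
from strip import *
import sys
W=cam("wrist");im=r.grab_frame("wrist");cv2.imwrite(f"pics/{sys.argv[1]}.png",im[:,:,::-1])
Q,g,m,dark=angle(im,W);p=Q[m]
v=cv2.fitLine(p.astype(np.float32),cv2.DIST_L2,0,.01,.01).ravel()
d=v[:2]*np.sign(v[:2]@p.mean(0))
print(r.sense()["clock"],len(p),"mean",p.mean(0).round(1),"label angle from +y (deg):",(np.degrees(np.arctan2(d[1],d[0]))-90)%360, "line offset",(np.cross(d,v[2:])).round(1))
q=Q[dark];h=q[np.hypot(*q.T)<33];print("dark y-extent",np.percentile(Q[dark],[1,99],axis=0).round(1).tolist())
E
python3 -W ignore look.py w3; python3 -c "
import cv2;from h import *
s=r.sense();print(s['eef_pos'],s['contact_force'])"
```

```text
5.0 84 mean [-7.6  0.8] label angle from +y (deg): 85.0080725501912 line offset -0.1
dark y-extent [[-22.1, -26.3], [38.9, 27.0]]
[ 562.30312021 -152.08445775  299.33622452] [ 0.03988161 -0.00254057 -0.13107971]
```

Run:
```python
from strip import *
w=np.load("w1.npz");W=(w["K"],w["R"],w["t"]);Q,g,m,d=angle(cv2.imread("pics/w1.png"),W);print(np.percentile(Q[d],[1,99],axis=0).round(1).tolist())
a=cv2.imread("pics/w3.png")[60:240,240:400];b=cv2.imread("pics/w1.png")[60:240,240:400]
cv2.imwrite("pics/c3.png",cv2.resize(np.hstack([b,a]),None,fx=2.5,fy=2.5))
```

```text
[[-23.5, -26.1], [38.2, 27.1]]
```

View pics/c3.png

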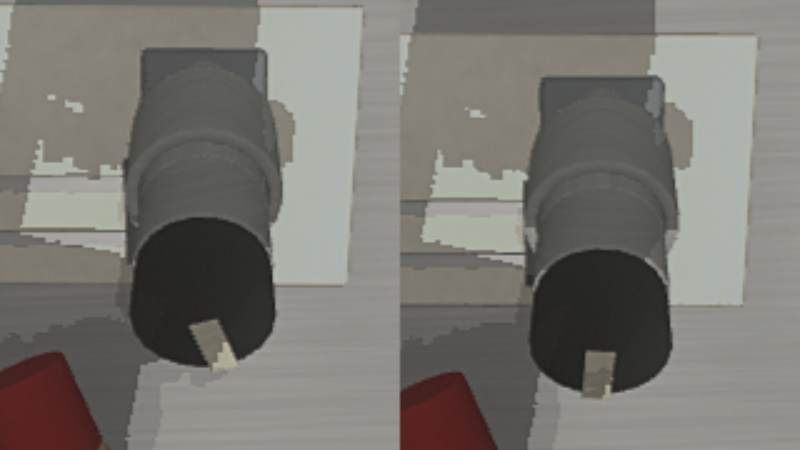

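The pair shows the lid disc unmoved and the strip now pointing almost straight at the robot, about 25° gained, with the jar still seated. About 85° remains, so I'll repeat the strokes.

{"op": "carry_out", "data": {
  "targets": [
    {"dp":[-1,-1,40],"yaw":-10},
    {"dp":[-1,-1,80],"yaw":-20},
    {"dp":[-1,-1,120],"yaw":-28},
    {"dp":[-1,-1,145],"yaw":-28},
    {"dp":[-1,-1,157],"yaw":-28},
    {"dp":[-1,-1,157],"yaw":-28}
  ]
}}

```text
clock: 5.75
eef_pos: [560.0, -150.4, 140.1]
tcp_rot: [-3.14, 0.002, 0.458]
contact_force: [0.6, 0.4, -0.2]
opening: 0.999
grasp_force: 0.0
```

{"op": "carry_out", "data": {
  "targets": [
    {"dp":[0,0,0],"yaw":0},
    {"dp":[0,0,0],"yaw":0},
    {"dp":[0,0,0],"yaw":0},
    {"dp":[0,0,0],"yaw":8},
    {"dp":[0,0,0],"yaw":16},
    {"dp":[0,0,0],"yaw":24},
    {"dp":[0,0,0],"yaw":32},
    {"dp":[0,0,0],"yaw":40},
    {"dp":[0,0,0],"yaw":48},
    {"dp":[0,0,0],"yaw":56},
    {"dp":[0,0,0],"yaw":56}
  ],
  "fingers": -1,
  "grip_force": 20
}}

```text
clock: 7.12
eef_pos: [555.8, -144.7, 144.3]
tcp_rot: [-3.138, 0.013, -0.519]
contact_force: [-31.5, 25.9, 49.4]
opening: 0.689
grasp_force: 127.7
```

{"op": "carry_out", "data": {
  "targets": [
    {"dp":[0,0,0],"yaw":0},
    {"dp":[0,0,0],"yaw":0},
    {"dp":[0,0,0],"yaw":0},
    {"dp":[0,0,-60],"yaw":-10},
    {"dp":[0,0,-120],"yaw":-20},
    {"dp":[0,0,-157],"yaw":-28},
    {"dp":[0,0,-157],"yaw":-28}
  ],
  "fingers": 1
}}

```text
clock: 8.0
eef_pos: [562.6, -151.3, 301.6]
tcp_rot: [3.14, -0.006, -0.03]
contact_force: [0.4, -0.1, 0.6]
opening: 0.997
grasp_force: 0.0
```

```bash
python3 -W ignore look.py w4
```

```text
8.05 99 mean [-6.8  4.1] label angle from +y (deg): 56.05399213315576 line offset 0.4
dark y-extent [[-23.3, -26.1], [37.8, 27.0]]
```

{"op": "carry_out", "data": {
  "targets": [
    {"dp":[-1,0,40],"yaw":-10},
    {"dp":[-1,0,80],"yaw":-20},
    {"dp":[-1,0,120],"yaw":-30},
    {"dp":[-1,0,145],"yaw":-33},
    {"dp":[-1,0,155],"yaw":-33},
    {"dp":[-1,0,155],"yaw":-33}
  ]
}}

```text
clock: 8.8
eef_pos: [559.2, -150.4, 142.2]
tcp_rot: [-3.14, 0.002, 0.544]
contact_force: [0.0, 0.6, 0.9]
opening: 0.999
grasp_force: 0.0
```

{"op": "carry_out", "data": {
  "targets": [
    {"dp":[0,0,0],"yaw":0},
    {"dp":[0,0,0],"yaw":0},
    {"dp":[0,0,0],"yaw":0},
    {"dp":[0,0,0],"yaw":8},
    {"dp":[0,0,0],"yaw":16},
    {"dp":[0,0,0],"yaw":24},
    {"dp":[0,0,0],"yaw":32},
    {"dp":[0,0,0],"yaw":40},
    {"dp":[0,0,0],"yaw":48},
    {"dp":[0,0,0],"yaw":56},
    {"dp":[0,0,0],"yaw":56}
  ],
  "fingers": -1,
  "grip_force": 20
}}

```text
clock: 10.18
eef_pos: [558.2, -146.5, 146.6]
tcp_rot: [-3.137, 0.005, -0.431]
contact_force: [-17.7, 18.5, 34.5]
opening: 0.678
grasp_force: 126.2
```

{"op": "carry_out", "data": {
  "targets": [
    {"dp":[0,0,0],"yaw":0},
    {"dp":[0,0,0],"yaw":0},
    {"dp":[0,0,0],"yaw":0},
    {"dp":[0,0,-60],"yaw":-10},
    {"dp":[0,0,-120],"yaw":-20},
    {"dp":[0,0,-155],"yaw":-23},
    {"dp":[0,0,-155],"yaw":-23}
  ],
  "fingers": 1
}}

```text
clock: 11.05
eef_pos: [561.5, -151.2, 301.5]
tcp_rot: [3.14, -0.006, -0.03]
contact_force: [0.7, -0.2, 0.7]
opening: 1.001
grasp_force: 0.0
```

```bash
python3 -W ignore look.py w5
```

```text
11.1 146 mean [-6.2  8.7] label angle from +y (deg): 36.44914122834963 line offset -0.2
dark y-extent [[-23.3, -26.3], [38.8, 26.9]]
```

{"op": "carry_out", "data": {
  "targets": [
    {"dp":[0,0,40],"yaw":-10},
    {"dp":[0,0,80],"yaw":-20},
    {"dp":[0,0,120],"yaw":-28},
    {"dp":[0,0,145],"yaw":-28},
    {"dp":[0,0,156],"yaw":-28},
    {"dp":[0,0,156],"yaw":-28}
  ]
}}

```text
clock: 11.85
eef_pos: [559.2, -150.4, 141.2]
tcp_rot: [-3.14, 0.002, 0.458]
contact_force: [0.1, -0.1, 0.7]
opening: 1.003
grasp_force: 0.0
```

{"op": "carry_out", "data": {
  "targets": [
    {"dp":[0,0,0],"yaw":0},
    {"dp":[0,0,0],"yaw":0},
    {"dp":[0,0,0],"yaw":0},
    {"dp":[0,0,0],"yaw":8},
    {"dp":[0,0,0],"yaw":16},
    {"dp":[0,0,0],"yaw":24},
    {"dp":[0,0,0],"yaw":32},
    {"dp":[0,0,0],"yaw":40},
    {"dp":[0,0,0],"yaw":48},
    {"dp":[0,0,0],"yaw":56},
    {"dp":[0,0,0],"yaw":56}
  ],
  "fingers": -1,
  "grip_force": 20
}}

```text
clock: 13.22
eef_pos: [562.7, -147.4, 145.2]
tcp_rot: [-3.135, -0.004, -0.516]
contact_force: [0.3, 15.5, 13.4]
opening: 0.693
grasp_force: 166.9
```

{"op": "carry_out", "data": {
  "targets": [
    {"dp":[0,0,0],"yaw":0},
    {"dp":[0,0,0],"yaw":0},
    {"dp":[0,0,0],"yaw":0},
    {"dp":[0,0,-60],"yaw":-10},
    {"dp":[0,0,-120],"yaw":-20},
    {"dp":[0,0,-156],"yaw":-28},
    {"dp":[0,0,-156],"yaw":-28}
  ],
  "fingers": 1
}}

```text
clock: 14.1
eef_pos: [561.3, -151.3, 301.6]
tcp_rot: [3.14, -0.006, -0.03]
contact_force: [0.2, 0.7, -0.2]
opening: 0.998
grasp_force: 0.0
```

```bash
python3 -W ignore look.py w6
```

```text
14.15 175 mean [-2.6 12.2] label angle from +y (deg): 12.944441954540707 line offset -0.2
dark y-extent [[-23.7, -26.3], [38.4, 26.3]]
```

{"op": "carry_out", "data": {
  "targets": [
    {"dp":[0,0,40],"yaw":-10},
    {"dp":[0,0,80],"yaw":-15},
    {"dp":[0,0,120],"yaw":-15},
    {"dp":[0,0,145],"yaw":-15},
    {"dp":[0,0,156],"yaw":-15},
    {"dp":[0,0,156],"yaw":-15}
  ]
}}

```text
clock: 14.9
eef_pos: [559.0, -150.4, 141.2]
tcp_rot: [-3.14, 0.002, 0.231]
contact_force: [0.6, -0.4, 0.0]
opening: 1.004
grasp_force: 0.0
```

{"op": "carry_out", "data": {
  "targets": [
    {"dp":[0,0,0],"yaw":0},
    {"dp":[0,0,0],"yaw":0},
    {"dp":[0,0,0],"yaw":0},
    {"dp":[0,0,0],"yaw":7},
    {"dp":[0,0,0],"yaw":14},
    {"dp":[0,0,0],"yaw":21},
    {"dp":[0,0,0],"yaw":28},
    {"dp":[0,0,0],"yaw":28}
  ],
  "fingers": -1,
  "grip_force": 20
}}

```text
clock: 15.9
eef_pos: [558.8, -147.7, 143.8]
tcp_rot: [-3.138, 0.003, -0.257]
contact_force: [-8.7, 12.0, 18.5]
opening: 0.68
grasp_force: 66.5
```

{"op": "carry_out", "data": {
  "targets": [
    {"dp":[0,0,0],"yaw":0},
    {"dp":[0,0,0],"yaw":0},
    {"dp":[0,0,0],"yaw":0},
    {"dp":[0,0,-60],"yaw":-8},
    {"dp":[0,0,-120],"yaw":-13},
    {"dp":[0,0,-156],"yaw":-13},
    {"dp":[0,0,-156],"yaw":-13}
  ],
  "fingers": 1
}}

```text
clock: 16.77
eef_pos: [561.4, -151.1, 301.6]
tcp_rot: [3.14, -0.006, -0.031]
contact_force: [0.1, -0.3, -1.2]
opening: 0.994
grasp_force: 0.0
```

```bash
python3 -W ignore look.py w7;python3 - <<'E'
from h import *
a=cv2.imread("pics/w7.png");cv2.imwrite("pics/c7.png",cv2.resize(a[40:240,60:400],None,fx=2.3,fy=2.3))
E
```

```text
16.825 181 mean [ 0.  12.7] label angle from +y (deg): 1.1200870579910003 line offset -0.3
dark y-extent [[-23.3, -26.4], [38.7, 26.0]]
```

View pics/c7.png

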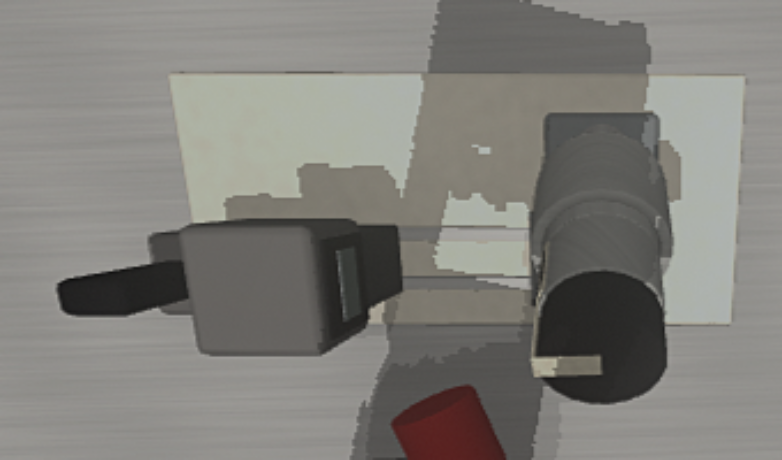

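The label faces the reader at 1.1° and the jar is seated. The reader is at crop (270,290), with its fin at (120,290). Next I'll shut the fingers and go behind the fin.

{"op": "carry_out", "data": {
  "targets": [
    {"dp":[14,-60,0],"yaw":0},
    {"dp":[14,-120,0],"yaw":0},
    {"dp":[14,-180,0],"yaw":0},
    {"dp":[14,-240,0],"yaw":0},
    {"dp":[14,-280,0],"yaw":0},
    {"dp":[14,-280,0],"yaw":0},
    {"dp":[14,-280,60],"yaw":0},
    {"dp":[14,-280,120],"yaw":0},
    {"dp":[14,-280,160],"yaw":0},
    {"dp":[14,-280,166],"yaw":0},
    {"dp":[14,-280,166],"yaw":0}
  ],
  "fingers": -1
}}

```text
clock: 18.2
eef_pos: [582.5, 128.3, 132.5]
tcp_rot: [3.141, 0.0, -0.031]
contact_force: [0.1, 0.3, 1.1]
opening: 0.002
grasp_force: 0.0
```

{"op": "carry_out", "data": {
  "targets": [
    {"dp":[0,12,0],"yaw":0},
    {"dp":[0,24,0],"yaw":0},
    {"dp":[0,36,0],"yaw":0},
    {"dp":[0,46,0],"yaw":0},
    {"dp":[0,56,0],"yaw":0},
    {"dp":[0,66,0],"yaw":0},
    {"dp":[0,76,0],"yaw":0},
    {"dp":[0,84,0],"yaw":0},
    {"dp":[0,90,0],"yaw":0},
    {"dp":[0,90,0],"yaw":0}
  ]
}}

```text
clock: 19.45
eef_pos: [580.6, 37.6, 134.2]
tcp_rot: [3.141, -0.003, -0.031]
contact_force: [-0.8, -1.7, 7.0]
opening: -0.001
grasp_force: 0.8
```

Run:
```python
from h import *
a=r.grab_frame("top");cv2.imwrite("pics/t2.png",cv2.resize(a[160:260,250:400,::-1],None,fx=4,fy=4))
```

```text
(no output)
```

View pics/t2.png

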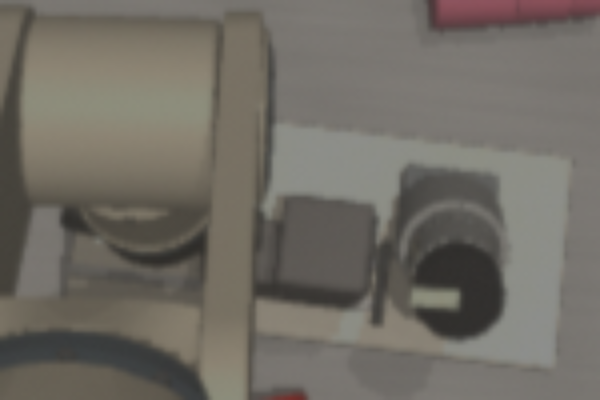

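The top view shows the reader face at crop column 375, close to the stop, and the strip still pointing at the reader. I'll push on gently until the force rises.

{"op": "carry_out", "data": {
  "targets": [
    {"dp":[0,2,0],"yaw":0},
    {"dp":[0,4,0],"yaw":0},
    {"dp":[0,6,0],"yaw":0},
    {"dp":[0,6,0],"yaw":0}
  ]
}}

```text
clock: 20.0
eef_pos: [580.3, 32.2, 134.2]
tcp_rot: [-3.141, -0.003, -0.031]
contact_force: [-1.2, 1.2, 7.6]
opening: 0.002
grasp_force: 0.9
```

{"op": "carry_out", "data": {
  "targets": [
    {"dp":[0,1,0],"yaw":0},
    {"dp":[0,2,0],"yaw":0},
    {"dp":[0,3,0],"yaw":0},
    {"dp":[0,3,0],"yaw":0}
  ]
}}

```text
clock: 20.5
eef_pos: [580.3, 29.3, 134.2]
tcp_rot: [-3.141, -0.003, -0.031]
contact_force: [-2.4, 2.0, 6.7]
opening: 0.001
grasp_force: 1.0
```

{"op": "carry_out", "data": {
  "targets": [
    {"dp":[0,1,0],"yaw":0},
    {"dp":[0,2,0],"yaw":0},
    {"dp":[0,3,0],"yaw":0},
    {"dp":[0,3,0],"yaw":0}
  ]
}}

```text
clock: 21.0
eef_pos: [580.2, 26.3, 134.2]
tcp_rot: [-3.141, -0.003, -0.031]
contact_force: [-0.6, 2.2, 6.9]
opening: -0.0
grasp_force: 1.0
```

{"op": "carry_out", "data": {
  "targets": [
    {"dp":[0,1,0],"yaw":0},
    {"dp":[0,2,0],"yaw":0},
    {"dp":[0,3,0],"yaw":0},
    {"dp":[0,3,0],"yaw":0}
  ]
}}

```text
clock: 21.5
eef_pos: [580.3, 24.4, 134.3]
tcp_rot: [-3.14, -0.003, -0.031]
contact_force: [-1.4, 7.6, 7.7]
opening: 0.003
grasp_force: 4.1
```

{"op": "carry_out", "data": {
  "targets": [
    {"dp":[0,1,0],"yaw":0},
    {"dp":[0,2,0],"yaw":0},
    {"dp":[0,2,0],"yaw":0}
  ]
}}

```text
clock: 21.88
eef_pos: [580.3, 23.7, 134.4]
tcp_rot: [-3.138, -0.004, -0.031]
contact_force: [-1.1, 16.3, 8.1]
opening: -0.002
grasp_force: 7.3
```

{"op": "carry_out", "data": {
  "targets": [
    {"dp":[0,-15,0],"yaw":0},
    {"dp":[0,-40,0],"yaw":0},
    {"dp":[0,-70,-40],"yaw":0},
    {"dp":[0,-70,-100],"yaw":0},
    {"dp":[-60,-120,-160],"yaw":0},
    {"dp":[-120,-180,-160],"yaw":0},
    {"dp":[-180,-240,-160],"yaw":0},
    {"dp":[-180,-240,-160],"yaw":0},
    {"dp":[-180,-240,-160],"yaw":0}
  ]
}}

```text
clock: 23.0
eef_pos: [404.3, 269.0, 293.2]
tcp_rot: [-3.141, -0.001, -0.027]
contact_force: [0.4, 0.1, 0.5]
opening: 0.005
grasp_force: 0.0
```

Run:
```python
from strip import *
a=r.grab_frame("top");cv2.imwrite("pics/t3.png",cv2.resize(a[160:260,250:400,::-1],None,fx=4,fy=4))
C=cam("top")
# expected reader top front edge px when home (stand y=45, x=-48,z=156) and 5 mm off
for y in(45,50,135):
  P=Rz@[-48,y,156 if y<100 else 171]+np.r_[o,0];print(y,(proj(C,P)-[250,160])*4)
```

```text
45 [389.52955224 256.16513775]
50 [381.78703842 255.25108255]
135 [250.23994593 235.55187326]
```

View pics/t3.png

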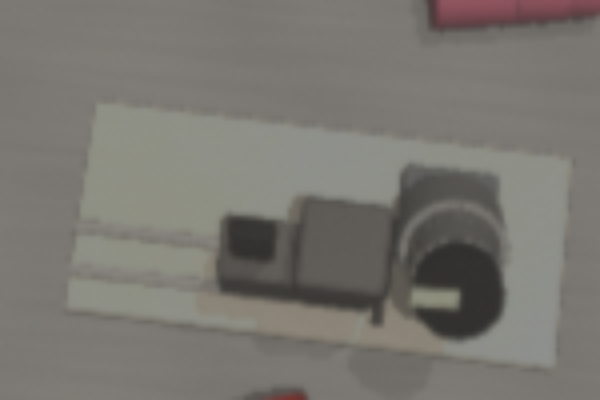

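The reader face is at column 391, against 389.5 expected for home, and the fin is at (252,238) as expected. The strip still points at the window, so the job can be handed in.

```bash
python3 -c "
from rig import r
print(r.sign_off())"
```

```text
the job is handed in; nothing more can be done
None
```

I turned the jar so its label faces the reader's window (about 1° off at the last measurement, still seated in its cup), pushed the reader home against its stop, and handed the job in at about 23 s; the sign-off returned no verdict.

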